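Fit the strainer and crack the slip valve open one true turn

ROBOT

A 6-joint arm with a two-finger parallel gripper is mounted at the origin on the work surface. World frame = base frame: x ahead of the robot, y to its left, z up, the work surface at z = 0. Lengths are in m, angles in degrees, forces in N, time in s.
With the tool pointing down it reaches from about 0.3 to 0.75 m from the base axis. Payload 8.5 kg.
Tool frame: the origin (TCP) lies on the centre line of the jaws, within the pads' length; the fingertips stand 17 mm ahead of it and the grasp point (between the pads) lies 2 mm behind it (env.tcp_to_tips is the distance from the TCP to the fingertips, in m); z points along the fingers, y is the line along which they close (so a half turn about z gives the same grasp; the last joint's range is limited). The gripper opens to 85 mm and grips with 20 to 120 N. Pads are 22 mm wide; open, the fingers measure 114 mm over their backs; the gripper's body (76 mm by 85 mm) begins 54 mm behind the grasp point. The pads swing forward as they close: fully open they stand 13 mm farther back than shut.
Start: joints at [-83.669, 21.807, 74.336, -0, 83.858, -12.336], TCP at [0.176, -0.521, 0.212] pointing down, gripper open.
Joint ranges: [-178.18, 178.18], [-50.72, 133.34], [12.68, 142.11], [-81.47, 261.47], [9.98, 163.14], [-165.26, 165.26]. Speed limits (degrees/s): [136.94, 136.94, 180, 180, 180, 180].

INTERFACE

Orientations are given as a 3x3 rotation matrix whose columns are the frame's x, y, z axes.
In Python, from rig import env gives the robot as it stands. The module is installed in compiled form; this text tells all that it offers.
- The arm moves only by the shell command python3 -m pendant 'ROWS' [FORCE]. ROWS is JSON, a list of rows, each a list of 7 numbers: the opening, from 0 (shut) to 1 (fully open), then the shift along the tool's x, y, z in m, then the turn, a rotation vector about the tool's x, y, z in rad. A call has 1 to 5 rows; each row is the pose to reach, as a shift and turn from the pose commanded when the call began, along the tool's axes at that moment; what a row does not reach only later rows make up. A row lasts 1/8 s, in which the tool goes at most 62.5 mm and 10.7 degrees, less where a joint would pass 70% of its speed; a pose out of reach is approached as far as the arm can. A call with a gripper value outside its range is refused whole. The fingers move at their own pace and stop on an object; FORCE is the grip in N (left out, the last holds). Time passes only in rows, so rows that repeat a pose let the fingers close. It gives the time, the measured TCP pose, the force, the opening and the grip force at its end, in the units of the state.
- env.observe(): the state, without advancing time (a new reading comes with each control period).
- env.get_image(name): name is "scene" or "top" or "wrist"; returns a dict with "image" (420x560x3 uint8, blue, green, red), "fx", "fy", "cx", "cy" (pixels), "k1" (the pictures are not rectified: a ray, as slopes to the right and down, at radius r is drawn at 1 + k1 r^2 times it, then the intrinsics apply), "pose" (4x4, takes a point from camera to world coordinates). Camera axes: x right, y up, looking along -z (the intrinsics and any distortion apply to the point x, -y, -z); pixel columns grow to the right and rows downward; lengths in m; the calibration is good to about 2 mm. A picture is of the moment at which its call begins. There is no depth.
- env.close_job(): hands the job in; it is judged then, once.
Trained networks look in the newest picture that a camera, given by its name, has taken for a name from the list of things; names that differ only in an ending like _2 or _b are one class to them, and where a whole thing is asked for, a point or a joint stands for the part that bears it (a point fixed in the world has none). Each returns a list of dicts, best first, with "conf" (0 to 1); they miss things now and then, are a little off and sometimes report something else, mostly with a low value. They report only what shows in the picture. A call takes as long as a camera call. They do not tell look-alikes from the thing itself.
- env.find_in(camera, thing): "bbox" ([centre column, centre row, width, height] in pixels, round what is visible of it).
- env.trace(camera, thing): "mask" (420x560 bool, what is visible of it) and "bbox" ([centre column, centre row, width, height] in pixels, round what is visible of it).
- env.tip_of(camera, thing): "centre" ([column, row] in pixels: a listed point, or the origin of a listed thing).
The state is a dict: "time_s": time; "q": joint angles; "qvel": joint speeds; "joint_efforts": joint torques, N m; "position": TCP position; "tool_rot": TCP orientation; "ft_force": force on the tool from outside, world axes, zero at the start; "wrist_torque": the same for the moment, N m; "grip_width": finger opening in m; "gripper_force": force on a finger pad.
Only numpy, scipy, OpenCV 4.12 (cv2) and the standard library are available. Lean on these libraries where they do the work, as an engineer would, in place of code of your own. Each camera call takes 0.05 s, during which the arm holds its last target. There are 200 camera calls.

TASK

Gently nest the white strainer cup in the terracotta catch cup standing on the drip plate by the valve's spout, leaving the catch cup there, and only then open the valve by one full turn: wind the red handwheel anticlockwise (seen from above), but the worn wheel has a lot of slack, so start counting only once the yellow-capped stem begins to rise. Don't disturb the other things on the bench, and let go of everything at the end.

Things in the scene. Friction and masses are not known exactly. Their poses are not given: they have to be found in the camera images.
- strainer: white glazed cup dotted with dark drain holes, 60 mm tall, 110 to 225 g; upright collar 66 mm across over its top 24 mm (wall 3.5 mm), below it a body tapering from 50 mm across to 32 mm at the base. Origin: centre of its underside, z up along its axis. In a cup of the same shape its collar's lower edge rests on the other's rim, underside 24 mm above the other's underside, with 2 mm of play
- catch_cup: terracotta cup of exactly the strainer's shape and size (rim 60 mm above its underside), loose, standing upright about mid drip plate. Origin: centre of its underside, z up along its axis
- drip_spot (a point): centre of the 120 mm square steel drip plate's top face (8 mm above the bench). The spout is a steel pipe 18 mm thick (brass end 24 mm), its axis 115 mm above the bench, running from the valve towards this point and stopping 66 mm short of it; the wheel's axis is 210 mm from this point
- hub_axis (a point): point on the vertical axis of the red handwheel, mid rim height, 190 mm above the bench. Rim: 65 mm radius, 14 mm bar, three spokes. Anticlockwise from above opens. The slack is anything from a fifth to two thirds of a turn, with the wheel almost free (under 1 N at the handle); then the wheel drives the screw and the handle needs about 6 to 7 N. The wheel stays where it is left
- handle_top (a point): centre of the top of the black upright spinner handle on the wheel's rim: a cylinder 18 mm across and 50 mm tall, 65 mm from the wheel axis, its top 246 mm above the bench (49 mm above the rim's top); it revolves freely on its own axis, so it can be held while it goes round
- stem_top (a point): top of the yellow cap (17 mm across) of the rising stem in the middle of the wheel, 212 mm above the bench at the start (valve shut); it does not turn, and rises 12 mm for each full turn of the wheel after the slack is taken up
- plain_cup_a: a plain dark-brown clay cup, same shape as the strainer, no holes; a bystander. Origin: centre of its underside
- plain_cup_b: another plain dark-brown clay cup like plain_cup_a; a bystander. Origin: centre of its underside
- lidded_pot: dark-brown lidded clay pot, 96 mm across, 95 mm tall; a bystander. Origin: centre of its underside
- glaze_jar: amber jar with blue cap, 60 mm across, 90 mm tall; a bystander. Origin: centre of its underside
- wrench: steel wrench about 180 mm long lying flat; a bystander. Origin: near its middle, on the underside
- brush: paint brush about 200 mm long lying flat; a bystander. Origin: near its middle, on the underside
- clay_weight: brown lump of drying clay, 70 mm across, 50 mm tall; a bystander. Origin: centre of its underside
Not all that is in view belongs to the job. Leave any green or turquoise look-alike of the strainer alone. Leave any green look-alike of the catch_cup alone.

How it is judged:
By the outcome, as a careful person would: the job done as asked, in the order asked, and still so for the second after the job is handed in, with the robot touching nothing.
It also fails if it takes over 72 s, if anything falls off the work surface, if the arm or the gripper's body presses on something with over 40 N, if the wrist force passes 120 N, or if a joint passes its speed limit or range.

## Working session

There is one attempt and no reset: what is moved stays moved. The work goes in short steps, Python scripts to look and compute and a shell command to move; the robot and the scene stay as the last step left them, time stands still between calls to the robot, and variables do not carry over. Pictures are saved under pics/ and viewed, at most 10 in all, crops included, and the job is handed in when it is done.

```bash
mkdir -p pics; cat > h.py <<'E'
import numpy as np, cv2
from rig import env
def ray(c,px):
    u=(px[0]-c['cx'])/c['fx']; v=(px[1]-c['cy'])/c['fy']
    x,y=u,v
    for _ in range(20):
        s=1+c['k1']*(x*x+y*y); x,y=u/s,v/s
    P=np.array(c['pose']); d=P[:3,:3]@np.array([x,-y,-1.]); return P[:3,3],d/np.linalg.norm(d)
def atz(c,px,z):
    o,d=ray(c,px); return o+d*(z-o[2])/d[2]
def proj(c,p):
    P=np.array(c['pose']); q=P[:3,:3].T@(np.array(p)-P[:3,3]); x,y=q[0]/-q[2],-q[1]/-q[2]
    s=1+c['k1']*(x*x+y*y); return np.array([c['fx']*x*s+c['cx'],c['fy']*y*s+c['cy']])
def tri(rs):
    A=np.zeros((3,3));b=np.zeros(3)
    for o,d in rs:
        M=np.eye(3)-np.outer(d,d);A+=M;b+=M@o
    p=np.linalg.solve(A,b); return p,[float(np.linalg.norm((np.eye(3)-np.outer(d,d))@(p-o))) for o,d in rs]
E
python3 - <<'E'
from h import *
np.set_printoptions(precision=3,suppress=True)
C={n:env.get_image(n) for n in('scene','top')}
for n,c in C.items(): cv2.imwrite(f'pics/{n}0.png',c['image']); print(n,np.array(c['pose'])[:3,3])
for t in ['strainer','catch_cup','drip_spot','hub_axis','handle_top','stem_top','plain_cup_a','lidded_pot','glaze_jar','wrench','brush','clay_weight']:
    for n in C:
        for r in env.tip_of(n,t)[:5]:
            z={'hub_axis':.19,'handle_top':.246,'stem_top':.212,'drip_spot':.008,'catch_cup':.008}.get(t,0)
            if r['conf']>.2: print(t,n,round(r['conf'],2),np.round(r['centre']),atz(C[n],r['centre'],z)[:2])
E
```

```text
scene [1.29  0.511 1.083]
top [ 0.421 -0.017  1.407]
strainer scene 0.85 [408. 316.] [0.493 0.362]
strainer scene 0.77 [400. 278.] [0.388 0.292]
strainer scene 0.61 [363. 300.] [0.511 0.238]
strainer top 0.77 [152. 219.] [0.5   0.348]
strainer top 0.73 [173. 256.] [0.391 0.282]
strainer top 0.64 [188. 213.] [0.52  0.241]
catch_cup scene 0.82 [222. 279.] [ 0.663 -0.118]
catch_cup scene 0.62 [282. 247.] [ 0.474 -0.045]
catch_cup scene 0.62 [143. 258.] [ 0.729 -0.363]
catch_cup top 0.95 [390. 153.] [ 0.712 -0.371]
catch_cup top 0.73 [306. 170.] [ 0.657 -0.118]
catch_cup top 0.62 [282. 231.] [ 0.47  -0.046]
drip_spot scene 0.6 [225. 280.] [ 0.661 -0.111]
drip_spot top 0.89 [307. 169.] [ 0.66  -0.119]
hub_axis scene 0.76 [297. 256.] [0.617 0.095]
hub_axis top 0.78 [232. 174.] [0.613 0.093]
handle_top scene 0.58 [300. 217.] [0.549 0.06 ]
handle_top scene 0.48 [182. 239.] [ 0.759 -0.133]
handle_top top 0.46 [240. 196.] [0.548 0.065]
stem_top scene 0.46 [295. 248.] [0.614 0.087]
stem_top top 0.55 [232. 173.] [0.612 0.089]
stem_top top 0.25 [373. 189.] [ 0.575 -0.276]
plain_cup_a scene 0.84 [222. 210.] [ 0.439 -0.301]
plain_cup_a scene 0.56 [181. 240.] [ 0.609 -0.322]
plain_cup_a top 0.97 [363. 238.] [ 0.453 -0.291]
plain_cup_a top 0.8 [377. 188.] [ 0.606 -0.335]
lidded_pot scene 0.7 [381. 375.] [0.688 0.378]
lidded_pot top 0.81 [143. 159.] [0.685 0.38 ]
glaze_jar scene 0.57 [219. 182.] [ 0.332 -0.398]
glaze_jar top 0.61 [401. 283.] [ 0.32  -0.405]
wrench scene 0.74 [342. 250.] [0.384 0.103]
wrench top 0.64 [236. 257.] [0.388 0.091]
brush scene 0.73 [268. 227.] [ 0.421 -0.133]
brush top 0.8 [308. 249.] [ 0.419 -0.128]
brush top 0.7 [306. 169.] [ 0.662 -0.116]
clay_weight scene 0.83 [174. 268.] [ 0.703 -0.264]
```

```bash
python3 - <<'E'
import cv2,numpy as np
a=cv2.imread('pics/scene0.png'); cv2.imwrite('pics/scene1.png',cv2.resize(a[150:420,100:460],(800,600),interpolation=cv2.INTER_CUBIC))
b=cv2.imread('pics/top0.png'); cv2.imwrite('pics/top1.png',cv2.resize(b[110:320,120:420],(800,560),interpolation=cv2.INTER_CUBIC))
E
```

```text
(no output)
```

View pics/scene1.png

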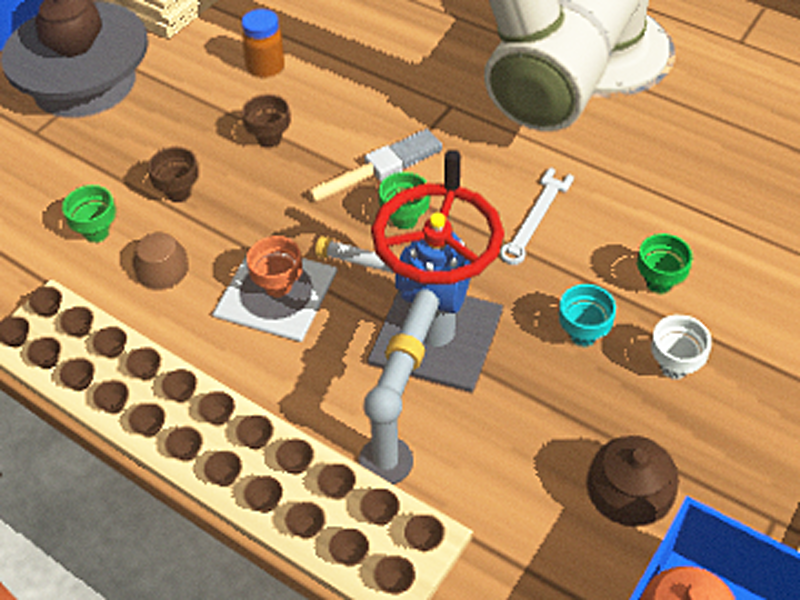

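View pics/top1.png

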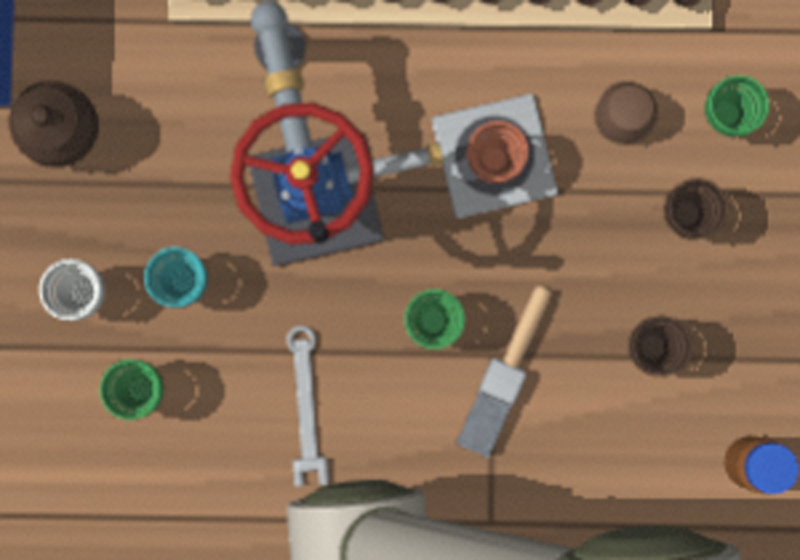

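The cups that could be the strainer are white at (408,316) in scene and (152,219) in top, turquoise at (363,300), and green at (400,278). Only the white one at about (0.497, 0.355) fits: it is white with dark holes. For the catch cup there is terracotta at (222,279) in scene and (306,170) in top, and green at (282,247) and (143,258). The terracotta one on the plate by the spout fits. In both crops the white cup is at crop (681,345) in scene and (71,290) in top, with its hole pattern visible.

```bash
python3 - <<'E'
from h import *
np.set_printoptions(precision=3,suppress=True)
s=env.observe(); R=np.array(s['tool_rot']); print(R,s['position'],env.tcp_to_tips,s['ft_force'],s['grip_width'])
def goal(p,yd):
    y=np.array([*yd,0.]);y/=np.linalg.norm(y);z=np.array([0,0,-1.]);x=np.cross(y,z);G=np.c_[x,y,z]
    print('shift',R.T@(np.array(p)-s['position']),'turn',cv2.Rodrigues(R.T@G)[0].ravel())
goal([.497,.355,.25],[.975,.22]); goal([.497,.355,.25],[-.975,-.22])
c=env.get_image('wrist'); print(np.array(c['pose']),R.T@(np.array(c['pose'])[:3,3]-s['position']))
E
```

```text
[[ 0.947  0.32   0.   ]
 [ 0.32  -0.947  0.   ]
 [ 0.    -0.    -1.   ]] [ 0.176 -0.521  0.212] 0.017 [0.652 0.113 0.445] 0.08557272998663931
shift [ 0.585 -0.727 -0.038] turn [-0.    -0.    -1.467]
shift [ 0.585 -0.727 -0.038] turn [-0.     0.     1.675]
[[ 0.319  0.903  0.288  0.25 ]
 [-0.948  0.303  0.097 -0.496]
 [ 0.    -0.304  0.953  0.375]
 [ 0.     0.     0.     1.   ]] [ 0.078  0.    -0.162]
```

```bash
python3 -m pendant '[[1,0.06,-0.07,-0.06,0,0,-0.18],[1,0.585,-0.727,-0.06,0,0,-1.467],[1,0.585,-0.727,-0.06,0,0,-1.467],[1,0.585,-0.727,-0.06,0,0,-1.467],[1,0.585,-0.727,-0.06,0,0,-1.467]]'; cat >> h.py <<'E'
np.set_printoptions(precision=4,suppress=True)
def goal(p,yd=None,s=None):
    s=s or env.observe(); R=np.array(s['tool_rot'])
    if yd is None: yd=R[:2,1]
    y=np.array([*yd,0.]);y/=np.linalg.norm(y);z=np.array([0,0,-1.]);x=np.cross(y,z);G=np.c_[x,y,z]
    print('shift',R.T@(np.array(p)-s['position']),'turn',cv2.Rodrigues(R.T@G)[0].ravel())
E
python3 -c "
from h import *
goal([.497,.355,.25],[.975,.22])"
```

```text
time_s: 1.98
position: [0.2815, -0.2359, 0.2539]
tool_rot: [[0.305, 0.952, 0.001], [0.952, -0.305, -0.0], [-0.0, 0.001, -1.0]]
ft_force: [1.3, 0.1, 0.3]
grip_width: 0.0854
gripper_force: 0.0
shift [0.6284 0.0253 0.0037] turn [ 0.0006  0.0005 -0.5314]
```

```bash
R='x'; python3 -m pendant '[[1,0.628,0.025,0,0,0,-0.531],[1,0.628,0.025,0,0,0,-0.531],[1,0.628,0.025,0,0,0,-0.531],[1,0.628,0.025,0,0,0,-0.531],[1,0.628,0.025,0,0,0,-0.531]]' | grep pos; python3 -c "
from h import *
goal([.497,.355,.25],[.975,.22])"
```

```text
position: [0.3902, 0.0575, 0.254]
shift [0.2677 0.1681 0.004 ] turn [ 0.0011  0.0006 -0.0058]
```

```bash
python3 -m pendant '[[1,0.268,0.168,0,0,0,0],[1,0.268,0.168,0,0,0,0],[1,0.268,0.168,0,0,0,0],[1,0.268,0.168,0,0,0,0],[1,0.268,0.168,0,0,0,0]]' | grep pos; python3 -m pendant '[[1,0,0,0,0,0,0]]' | grep -E 'pos|tim'; python3 - <<'E'
from h import *
c=env.get_image('wrist'); cv2.imwrite('pics/w1.png',c['image'])
for r in env.tip_of('wrist','strainer'): print('tip',r['conf'],r['centre'],atz(c,r['centre'],0))
for r in env.trace('wrist','strainer'):
    m=r['mask']; hsv=cv2.cvtColor(c['image'],cv2.COLOR_BGR2HSV)[m].mean(0); print(r['conf'],r['bbox'],hsv)
E
```

```text
position: [0.4956, 0.3517, 0.2537]
time_s: 3.35
position: [0.4954, 0.3526, 0.2518]
tip 0.87 [186.5, 201.1] [ 0.3894  0.2812 -0.    ]
tip 0.72 [287.4, 164.7] [0.4958 0.3491 0.    ]
tip 0.68 [278.3, 252.6] [0.5085 0.24   0.    ]
0.73 [288.2, 174.4, 70.0, 65.7] [ 40.4139   8.6417 206.5056]
0.63 [279.9, 275.4, 59.9, 62.1] [ 88.8297 239.4934 171.9967]
0.59 [174.0, 215.3, 70.4, 68.0] [ 67.2073 212.9855 149.3755]
```

View pics/w1.png

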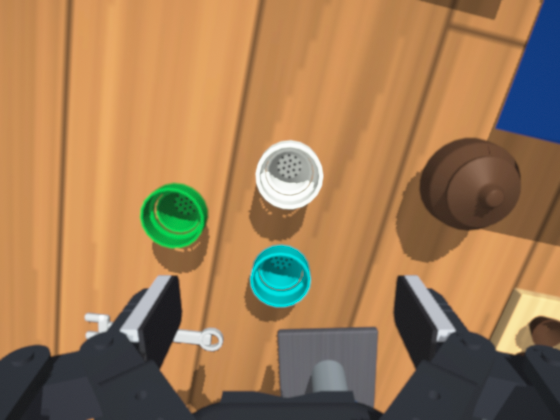

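The wrist view shows the white cup with its hole pattern at (289,174), confirming it as the strainer. The turquoise cup is at (280,276) and the green one at (175,216), both clear of the fingers' path.

```bash
python3 - <<'E'
from h import *
C={n:env.get_image(n) for n in('scene','top','wrist')}
def el(n,guess,fn):
    c=C[n];best=None
    g=proj(c,guess)
    for r in env.trace(n,fn):
        d=np.hypot(*(np.array(r['bbox'][:2])-g))
        if best is None or d<best[0]: best=(d,r)
    r=best[1];k=max(cv2.findContours(r['mask'].astype(np.uint8),0,1)[0],key=cv2.contourArea)
    print(fn,n,best[0],r['conf'],r['bbox'],cv2.minEnclosingCircle(k)); return r['bbox'][:2]
def run(fn,g,ns,z):
    bs={n:el(n,g,fn) for n in ns}
    for n in ('top','wrist'):
        if n in bs: print(n,'rim centre',atz(C[n],bs[n],z))
    if len(ns)>1: print('tri',tri([ray(C[n],bs[n]) for n in ns]))
run('strainer',[.497,.35,.06],['wrist','top','scene'],.06)
run('catch_cup',[.66,-.118,.068],['top','scene'],.068)
print(env.observe()['position'],proj(C['wrist'],env.observe()['position']))
E
```

```text
strainer wrist 3.5064949942072645 0.78 [288.1, 168.1, 69.1, 66.6] ((289.7361145019531, 169.42184448242188), 33.910606384277344)
strainer top 1.309870321124134 0.58 [145.4, 220.1, 20.1, 19.2] ((146.6086883544922, 219.0), 11.779827117919922)
strainer scene 6.7385130975866865 0.84 [410.1, 307.0, 28.3, 29.8] ((404.8652648925781, 305.33831787109375), 14.198051452636719)
top rim centre [0.4936 0.3516 0.06  ]
wrist rim centre [0.495  0.3529 0.06  ]
tri (array([0.4954, 0.3559, 0.0429]), [0.006299515675954806, 0.0010238159794107881, 0.005942696491835458])
catch_cup top 2.9040030336831393 0.98 [308.5, 168.4, 19.3, 24.1] ((306.5, 166.5), 11.85336971282959)
catch_cup scene 5.746625369823228 0.64 [223.3, 269.7, 25.4, 31.8] ((223.0, 269.5), 14.080227851867676)
top rim centre [ 0.6516 -0.1196  0.068 ]
tri (array([ 0.6553, -0.1202,  0.0401]), [0.0019325136819322284, 0.0019325136819323056])
[0.4953 0.3491 0.254 ] [288.1142 256.8724]
```

```bash
cat >> h.py <<'E'
def rim(c,g,r,lo,hi,save=None):
    h=cv2.cvtColor(c['image'],cv2.COLOR_BGR2HSV); m=cv2.inRange(h,np.array(lo),np.array(hi))
    w=np.zeros_like(m); cv2.circle(w,tuple(int(v) for v in g),int(r),255,-1)
    m=cv2.morphologyEx(m&w,cv2.MORPH_CLOSE,np.ones((5,5)))
    k=max(cv2.findContours(m,0,1)[0],key=cv2.contourArea); e=cv2.fitEllipse(cv2.convexHull(k))
    if save:
        i=c['image'].copy(); cv2.ellipse(i,e,(255,0,255),1); cv2.imwrite(save,i)
    return e
E
python3 - <<'E'
from h import *
c=env.get_image('wrist'); e=rim(c,(288,172),50,(0,0,140),(179,60,255)); print(e,atz(c,e[0],.06),c['fx'])
s=env.observe();print(s['position']); goal([*atz(c,e[0],.06)[:2],.13])
E
```

```text
((289.4338073730469, 170.81759643554688), (67.07319641113281, 68.76128387451172), 3.1453030109405518) [0.4969 0.3513 0.06  ] 368.70990466215983
[0.4952 0.3492 0.2539]
shift [0.0016 0.0021 0.1239] turn [ 0.0003 -0.      0.    ]
```

```bash
python3 -m pendant '[[1,0.0016,0.002,0.06,0,0,0],[1,0.0016,0.002,0.12,0,0,0],[1,0.0016,0.002,0.145,0,0,0],[1,0.0016,0.002,0.145,0,0,0]]' | grep -E 'pos|tim'; python3 - <<'E'
from h import *
c=env.get_image('wrist'); 
g=proj(c,[.497,.351,.06]);e=rim(c,g,75,(0,0,140),(179,60,255),'pics/w2.png'); print(g,e,atz(c,e[0],.06))
print(env.observe()['position'],env.observe()['ft_force'])
# height from size change: depth
P=np.array(c['pose']);print('depth from 66mm dia',c['fx']*.066/np.mean(e[1]), 'cam z',P[2,3])
goal([*atz(c,e[0],.06)[:2],.057])
E
```

```text
time_s: 4.45
position: [0.4961, 0.3511, 0.1071]
[289.2059 224.8497] ((289.7189636230469, 222.10968017578125), (108.1507797241211, 109.86651611328125), 6.8812994956970215) [0.4969 0.3528 0.06  ]
[0.497  0.3515 0.109 ] [0.2992 0.4318 0.7059]
depth from 66mm dia 0.22323782720295296 cam z 0.269539214938718
shift [0.0012 0.0002 0.052 ] turn [-0.0002  0.      0.    ]
```

View pics/w2.png

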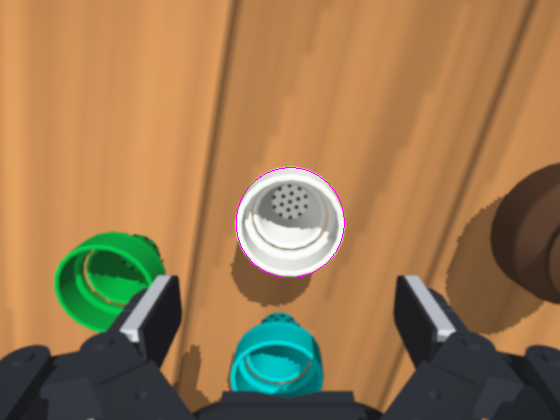

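```bash
python3 -m pendant '[[1,0.001,0,0.03,0,0,0],[1,0.001,0,0.055,0,0,0],[1,0.001,0,0.055,0,0,0],[0.4,0.001,0,0.055,0,0,0],[0.4,0.001,0,0.055,0,0,0]]' 30; python3 -m pendant '[[0.4,0,0,0,0,0,0],[0.4,0,0,0,0,0,0]]'
```

```text
time_s: 5.12
position: [0.4974, 0.3528, 0.0553]
tool_rot: [[-0.214, 0.977, 0.003], [0.977, 0.214, 0.001], [0.001, 0.003, -1.0]]
ft_force: [0.8, -0.2, -0.3]
grip_width: 0.0515
gripper_force: 0.0
time_s: 5.38
position: [0.4967, 0.3526, 0.054]
tool_rot: [[-0.214, 0.977, 0.0], [0.977, 0.214, 0.0], [0.0, 0.0, -1.0]]
ft_force: [-0.6, 1.4, 0.4]
grip_width: 0.0342
gripper_force: 0.0
```

```bash
python3 - <<'E'
from h import *
c=env.get_image('wrist'); cv2.imwrite('pics/w3.png',c['image'])
s=env.observe();print(s['grip_width'],s['gripper_force'],proj(c,s['position']))
E
```

```text
0.034300847641699266 0.0 [287.4322 258.2606]
```

View pics/w3.png

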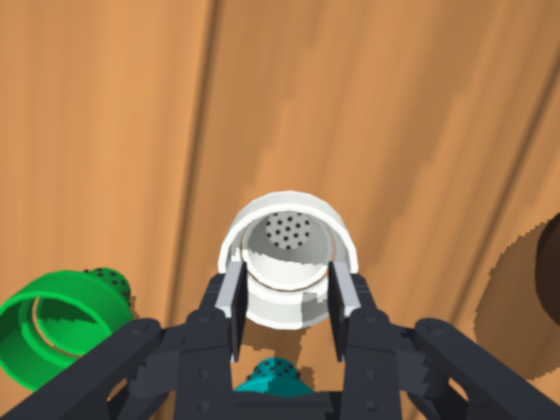

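The picture shows the pads at (245,262) and (330,262), closed to 34 mm over the cup without holding it. They closed above the rim. I'll work out the real height of the tips from the image.

```bash
python3 - <<'E'
from h import *
c=env.get_image('wrist'); s=env.observe(); R=np.array(s['tool_rot']);p=np.array(s['position'])
for dz in (.017,.01,0,-.01,-.02): print(dz,[proj(c,p+R@np.array([x,y,dz])).round(0) for x in(.011,-.011) for y in(-.017,.017)])
print('rim',[(z,[proj(c,[.497+.033*np.cos(a),.3525+.033*np.sin(a),z]).round() for a in (0,np.pi/2,np.pi,-np.pi/2)]) for z in(.06,.05)])
e=rim(c,(288,258),80,(0,0,130),(179,60,255)); print(e)
E
```

```text
0.017 [array([255., 225.]), array([320., 225.]), array([256., 263.]), array([319., 263.])]
0.01 [array([254., 230.]), array([321., 230.]), array([255., 269.]), array([320., 269.])]
0 [array([252., 237.]), array([323., 237.]), array([253., 279.]), array([322., 279.])]
-0.01 [array([250., 246.]), array([325., 246.]), array([251., 289.]), array([324., 289.])]
-0.02 [array([247., 255.]), array([328., 255.]), array([249., 301.]), array([326., 301.])]
rim [(0.06, [array([356., 278.]), array([304., 198.]), array([219., 251.]), array([274., 323.])]), (0.05, [array([353., 268.]), array([303., 192.]), array([222., 242.]), array([275., 312.])])]
((287.64892578125, 263.9678039550781), (142.94444274902344, 145.73989868164062), 106.8128890991211)
```

```bash
python3 - <<'E'
from h import *
c=env.get_image('scene'); s=env.observe(); R=np.array(s['tool_rot']);p=np.array(s['position'])
i=c['image'].copy(); g=proj(c,p).astype(int)
print(g,[proj(c,p+R@np.array([0,y,d])) .round(1) for d in(.017,-.03) for y in(-.017,.017)],[proj(c,[.497,.3525,z]).round(1) for z in(0,.06)])
x0,y0=g[0]-40,g[1]-40
cv2.imwrite('pics/s2.png',cv2.resize(i[y0:y0+70,x0:x0+80],(800,600)[:1]+(700,) if 0 else (640,560),interpolation=cv2.INTER_CUBIC)); print(x0,y0)
E
```

```text
[407 302] [array([407.7, 301.7]), array([405.1, 311.9]), array([410.9, 290.6]), array([408.2, 300.8])] [array([404. , 315.1]), array([407.9, 301.4])]
367 262
```

View pics/s2.png

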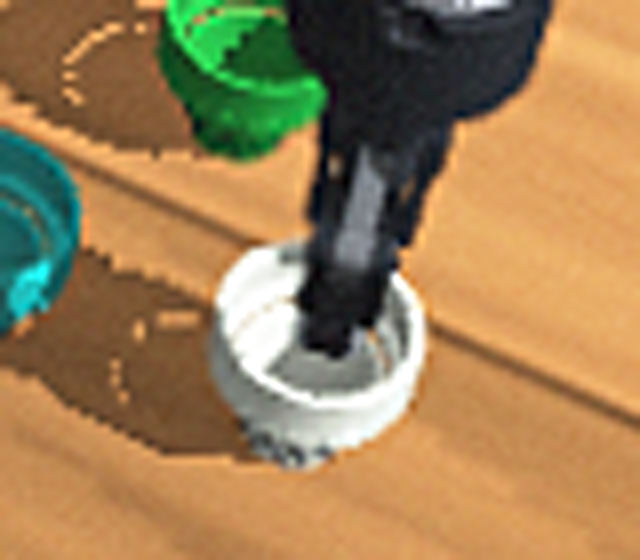

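The scene crop shows the near fingertip at crop (328,352), which is pixel (408,306), just above the cup's interior. So the tips really are about 1 cm behind the stated TCP, at z≈0.065. I'll open and go in deeper, watching the force.

```bash
python3 -m pendant '[[1,0,0,-0.01,0,0,0],[1,0,0,-0.01,0,0,0],[1,0,0,-0.01,0,0,0],[1,0,0,0.012,0,0,0],[1,0,0,0.02,0,0,0]]' | grep -E 'pos|ft|width'; python3 -m pendant '[[1,0,0,0.002,0,0,0],[0.72,0,0,0.002,0,0,0],[0.72,0,0,0.002,0,0,0]]'  30| grep -E 'pos|ft|width|gripper_f'; python3 - <<'E'
from h import *
c=env.get_image('wrist');s=env.observe();print(s['grip_width'],s['gripper_force'],s['ft_force'],s['position'])
cv2.imwrite('pics/w4.png',c['image'])
E
```

```text
position: [0.496, 0.3522, 0.0325]
ft_force: [0.5, -1.1, 0.9]
grip_width: 0.0856
position: [0.497, 0.3527, 0.0332]
ft_force: [-1.9, -1.8, 8.0]
grip_width: 0.0632
gripper_force: 31.0
0.06305768779144333 31.00661739706993 [-2.4283 -1.0005  7.7398] [0.497  0.3527 0.0332]
```

View pics/w4.png

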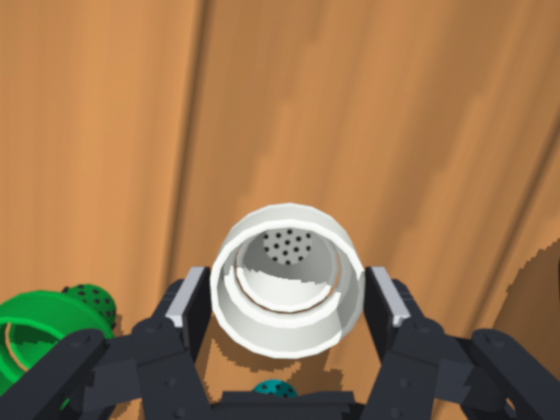

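Both pads hold the collar, with the rim centred at (288,280). Lift, then go over the wheel to a viewing point just past the catch cup.

```bash
python3 -m pendant '[[0.72,0,0,-0.02,0,0,0],[0.72,0,0,-0.06,0,0,0],[0.72,-0.01,0.001,-0.12,0,0,0],[0.72,-0.03,0.003,-0.18,0,0,0],[0.72,-0.06,0.006,-0.23,0,0,0]]' | grep -E 'pos|ft|width|gripper_f'; python3 -m pendant '[[0.72,-0.04,0.004,-0.045,0,0,0],[0.72,-0.10,0.01,-0.07,0,0,0],[0.72,-0.16,0.016,-0.07,0,0,0],[0.72,-0.22,0.022,-0.07,0,0,0],[0.72,-0.28,0.028,-0.07,0,0,0]]' | grep -E 'pos|ft|width|gripper_f'; python3 -m pendant '[[0.72,-0.06,0.005,0,0,0,0],[0.72,-0.12,0.011,0,0,0,0],[0.72,-0.18,0.016,0,0,0,0],[0.72,-0.22,0.02,0.0,0,0,0],[0.72,-0.246,0.02,0.0,0,0,0]]' | grep -E 'tim|pos|ft|width|gripper_f'
```

```text
position: [0.515, 0.295, 0.2645]
ft_force: [1.3, -0.3, -3.7]
grip_width: 0.0629
gripper_force: 33.7
position: [0.6028, 0.0258, 0.3321]
ft_force: [1.0, 0.5, -2.6]
grip_width: 0.0628
gripper_force: 33.7
time_s: 8.45
position: [0.675, -0.2105, 0.331]
ft_force: [-0.3, 1.8, -1.5]
grip_width: 0.0628
gripper_force: 33.7
```

```bash
python3 -m pendant '[[0.72,0,0,0.05,0,0,0],[0.72,0,0,0.09,0,0,0],[0.72,0,0,0.09,0,0,0],[0.72,0,0,0.09,0,0,0]]' | grep -E 'tim|pos|ft'; python3 - <<'E'
from h import *
c=env.get_image('wrist'); cv2.imwrite('pics/w5.png',c['image']); np.save('w5.npy',c,allow_pickle=True)
print(env.observe()['position'],proj(c,[.655,-.12,.068]))
h=cv2.cvtColor(c['image'],cv2.COLOR_BGR2HSV)
for r in env.trace('wrist','catch_cup'): print(r['conf'],r['bbox'],atz(c,r['bbox'][:2],.068),np.percentile(h[r['mask']],[5,50,95],axis=0))
for t in('drip_spot','catch_cup'):
  for r in env.tip_of('wrist',t): print(t,r['conf'],r['centre'],atz(c,r['centre'],.008))
E
```

```text
time_s: 8.95
position: [0.6755, -0.2085, 0.2442]
ft_force: [-0.0, -0.8, -1.2]
[ 0.6756 -0.2085  0.2446] [285.3989  73.4518]
0.57 [289.9, 66.2, 71.3, 80.8] [ 0.6575 -0.1134  0.068 ] [[  8. 144.  98.]
 [  9. 174. 144.]
 [ 10. 178. 237.]]
catch_cup 0.72 [291.6, 70.8] [ 0.66  -0.114  0.008]
catch_cup 0.53 [286.0, 302.1] [ 0.7115 -0.3781  0.008 ]
```

View pics/w5.png

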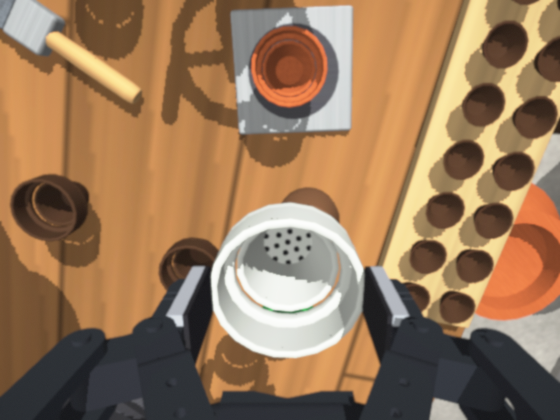

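The terracotta catch cup's rim is centred at about (289,66) on the plate, with the held strainer at (288,280). I'll fit both rims.

```bash
python3 - <<'E'
from h import *
c=np.load('w5.npy',allow_pickle=True).item(); s=env.observe(); R=np.array(s['tool_rot']);p=np.array(s['position'])
e=rim(c,(289,66),48,(0,120,60),(11,255,255),'pics/w6.png'); q=atz(c,e[0],.068); print('catch',e,q)
print('size depth',c['fx']*.066/np.mean(e[1]))
h=rim(c,(288,280),85,(0,0,150),(179,60,255),'pics/w7.png'); 
# ellipse centre -> held rim centre
a=np.load('w5.npy',allow_pickle=True).item()
hp=atz(c,h[0],p[2]+.027); t=R.T@(hp-p); print('held',h,t, 'rim z from dia',c['fx']*.066/max(h[1]))
for z in (.02,.027,.034):print(z,R.T@(atz(c,h[0],p[2]+z)-p))
tgt=q-R@np.array([t[0],t[1],0]); print('TCP target',tgt); goal([*tgt[:2],p[2]])
a=cv2.imread('pics/w6.png')[0:170,180:400]; b=cv2.imread('pics/w7.png')[190:370,180:400]; cv2.imwrite('pics/w8.png',cv2.resize(np.vstack([a,b]),None,fx=1.7,fy=1.7))
E
```

```text
catch ((288.9230041503906, 66.25228881835938), (76.190673828125, 81.601318359375), 5.474964141845703) [ 0.6567 -0.1136  0.068 ]
size depth 0.30844218860975015
held ((287.0711975097656, 280.99603271484375), (153.63394165039062, 157.34552001953125), 18.55219268798828) [ 0.0022 -0.0001 -0.027 ] rim z from dia 0.15465870083038827
0.02 [-0.0017 -0.0001 -0.02  ]
0.027 [ 0.0022 -0.0001 -0.027 ]
0.034 [ 0.006  -0.0001 -0.034 ]
TCP target [ 0.6573 -0.1157  0.068 ]
shift [ 0.0944  0.0022 -0.0002] turn [ 0.0023  0.0018 -0.    ]
```

View pics/w8.png

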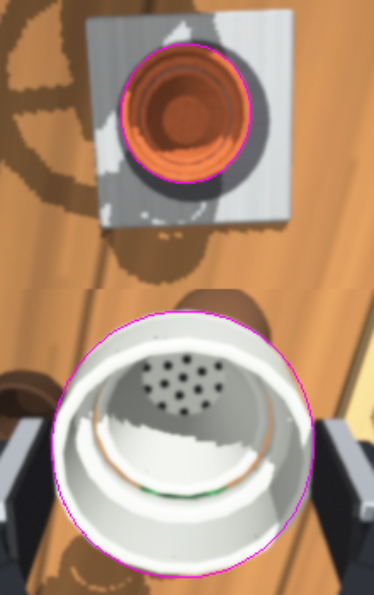

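```bash
python3 -m pendant '[[0.72,0.03,0.001,0.02,0,0,0],[0.72,0.03,0.001,0.02,0,0,0],[0.72,0.03,0.001,0.02,0,0,0]]' | grep -E 'tim|pos|ft'; python3 - <<'E'
from h import *
c0=np.load('w5.npy',allow_pickle=True).item(); c=env.get_image('wrist');s=env.observe(); R=np.array(s['tool_rot']);p=np.array(s['position'])
g=proj(c,[.657,-.1136,.068]); e=rim(c,g,52,(0,120,60),(11,255,255),'pics/w9.png'); print(g,e,atz(c,e[0],.068))
print(tri([ray(c0,(288.9,66.25)),ray(c,e[0])]),p,[g for g in (atz(c,e[0],.068)-p)@R])
E
```

```text
time_s: 9.52
position: [0.6699, -0.1792, 0.2228]
ft_force: [0.6, -0.9, -1.1]
[288.8091 103.3747] ((288.2879943847656, 103.34663391113281), (79.2263412475586, 82.23821258544922), 10.452716827392578) [ 0.6566 -0.1137  0.068 ]
(array([ 0.6566, -0.1137,  0.0679]), [6.747743308234789e-05, 6.747743308222113e-05]) [ 0.6699 -0.1795  0.2227] [np.float64(0.06732437050159958), np.float64(0.0008534150288088458), np.float64(0.15462979481314135)]
```

```bash
python3 -m pendant '[[0.72,0.04,0.001,0.02,0,0,0],[0.72,0.067,0.001,0.06,0,0,0],[0.72,0.067,0.001,0.1,0,0,0],[0.72,0.067,0.001,0.105,0,0,0],[0.72,0.067,0.001,0.105,0,0,0]]' | grep -E 'tim|pos|ft'; python3 -m pendant '[[0.72,0,0,0.01,0,0,0],[0.72,0,0,0.015,0,0,0],[0.72,0,0,0.02,0,0,0],[0.72,0,0,0.025,0,0,0]]' | grep -E 'tim|pos|ft'; python3 -c "
from h import *
goal([.657,-.1135,.065])"
```

```text
time_s: 10.2
position: [0.657, -0.1141, 0.1182]
ft_force: [0.8, 0.9, -2.2]
time_s: 10.7
position: [0.6562, -0.1132, 0.0915]
ft_force: [-0.3, 0.7, -1.5]
shift [-0.0005  0.0008  0.0265] turn [ 0.0001  0.0001 -0.    ]
```

```bash
python3 -m pendant '[[0.72,0,0.0005,0.004,0,0,0],[0.72,0,0.0005,0.008,0,0,0],[0.72,0,0.0005,0.012,0,0,0],[0.72,0,0.0005,0.015,0,0,0],[0.72,0,0.0005,0.015,0,0,0]]' | grep -E 'pos|ft'; python3 -m pendant '[[0.72,0,0,0.003,0,0,0],[0.72,0,0,0.006,0,0,0],[0.72,0,0,0.006,0,0,0]]' | grep -E 'tim|pos|ft'
```

```text
position: [0.6565, -0.113, 0.0764]
ft_force: [-0.7, -0.8, -2.7]
time_s: 11.7
position: [0.6565, -0.113, 0.0704]
ft_force: [-0.8, -0.4, -2.0]
```

```bash
python3 -m pendant '[[0.72,0,0,0.0015,0,0,0],[0.72,0,0,0.003,0,0,0],[0.72,0,0,0.003,0,0,0]]' | grep -E 'tim|pos|ft'; python3 -m pendant '[[0.72,0,0,0.0015,0,0,0],[0.72,0,0,0.0015,0,0,0]]' | grep -E 'tim|pos|ft';python3 -m pendant '[[0.72,0,0,0.0015,0,0,0],[0.72,0,0,0.0015,0,0,0]]' | grep -E 'tim|pos|ft'
```

```text
time_s: 12.08
position: [0.6565, -0.113, 0.0675]
ft_force: [-0.9, -0.1, -1.8]
time_s: 12.32
position: [0.6565, -0.113, 0.066]
ft_force: [0.1, -0.3, -1.5]
time_s: 12.58
position: [0.6568, -0.1132, 0.0655]
ft_force: [-1.4, -0.2, 4.5]
```

```bash
python3 -m pendant '[[0.85,0,0,0,0,0,0],[1,0,0,0,0,0,0],[1,0,0,0,0,0,0]]' | grep -E 'tim|pos|ft|width'; python3 -m pendant '[[1,0,0,-0.01,0,0,0],[1,0,0,-0.04,0,0,0],[1,0,0,-0.09,0,0,0],[1,-0.02,0,-0.13,0,0,0],[1,-0.02,0,-0.13,0,0,0]]' | grep -E 'tim|pos|ft'; python3 - <<'E'
from h import *
c=env.get_image('wrist');a=c['image'][100:420,120:440]; s=env.get_image('scene'); g=proj(s,[.6566,-.1137,.07]).astype(int)
b=s['image'][g[1]-30:g[1]+30,g[0]-30:g[0]+30]; cv2.imwrite('pics/n1.png',np.hstack([cv2.resize(a,(400,400)),cv2.resize(b,(400,400),interpolation=cv2.INTER_CUBIC)]))
st=rim(c,proj(c,[.6566,-.1137,.092]),60,(0,0,150),(179,60,255)); print(st,atz(c,st[0],.092),c['fx']*.066/np.mean(st[1]),np.array(c['pose'])[2,3])
E
```

```text
time_s: 12.95
position: [0.6566, -0.113, 0.0646]
ft_force: [-0.8, 1.1, -0.0]
grip_width: 0.0853
time_s: 13.58
position: [0.6621, -0.1341, 0.199]
ft_force: [-0.9, -0.4, -0.5]
((289.2229309082031, 170.0239715576172), (89.96551513671875, 121.13589477539062), 90.68657684326172) [ 0.6598 -0.1137  0.092 ] 0.23055131387169986 0.3611118916131379
```

View pics/n1.png

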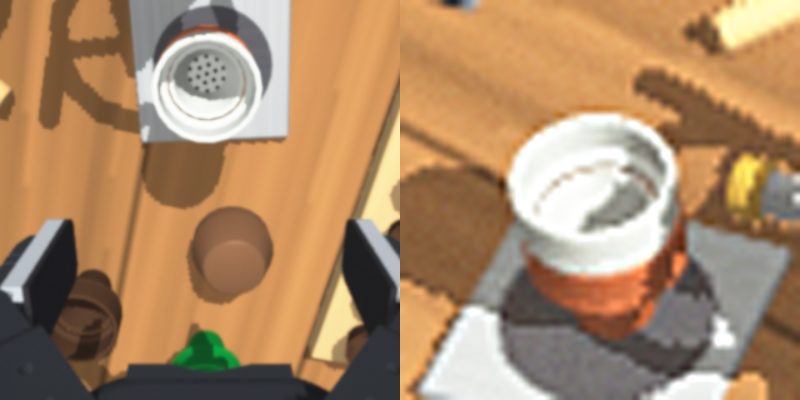

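The strainer, with its holes, sits level in the terracotta cup on the plate, and the spout end at crop (740,185) is clear. Now up and across to look at the handwheel.

```bash
python3 -m pendant '[[1,0,0,-0.06,0,0,0],[1,0,0,-0.12,0,0,0],[1,0.03,-0.01,-0.155,0,0,0],[1,0.09,-0.028,-0.155,0,0,0],[1,0.15,-0.048,-0.155,0,0,0]]' | grep -E 'tim|pos|ft'; python3 -m pendant '[[1,0.05,-0.015,0,0,0,0],[1,0.066,-0.02,0,0,0,0],[1,0.066,-0.02,0,0,0,0],[1,0.066,-0.02,0,0,0,0]]' | grep -E 'tim|pos|ft'; cat > wh.py <<'E'
from h import *
import sys
c=env.get_image('wrist'); np.save(sys.argv[1],c,allow_pickle=True); cv2.imwrite('pics/'+sys.argv[1]+'.png',c['image'])
s=env.observe(); print(s['position'])
for t,z in(('handle_top',.246),('stem_top',.212),('hub_axis',.19)):
    for r in env.tip_of('wrist',t): 
        if r['conf']>.25: print(t,round(r['conf'],2),np.round(r['centre'],1),atz(c,r['centre'],z))
h=cv2.cvtColor(c['image'],cv2.COLOR_BGR2HSV); m=cv2.inRange(h,np.array((22,150,120)),np.array((35,255,255)))
n,l,st,ce=cv2.connectedComponentsWithStats(m)
for i in range(1,n):
    if st[i,4]>80: print('yellow',st[i],ce[i],atz(c,ce[i],.212))
E
python3 wh.py v1
```

```text
time_s: 14.3
position: [0.5811, 0.0045, 0.3482]
ft_force: [0.5, 0.3, -0.1]
time_s: 14.8
position: [0.5493, 0.062, 0.3488]
ft_force: [0.5, -0.2, -1.0]
[0.5493 0.0619 0.3489]
handle_top 0.64 [287.8 191.9] [0.5483 0.0671 0.246 ]
stem_top 0.63 [366.  171.2] [0.6097 0.0891 0.212 ]
hub_axis 0.74 [363.3 170.3] [0.6128 0.0857 0.19  ]
yellow [447 133  19  24 380] [456.4553 144.0289] [0.6752 0.1262 0.212 ]
yellow [355 162  21  20 327] [364.7951 171.5933] [0.6088 0.0885 0.212 ]
```

View pics/v1.png

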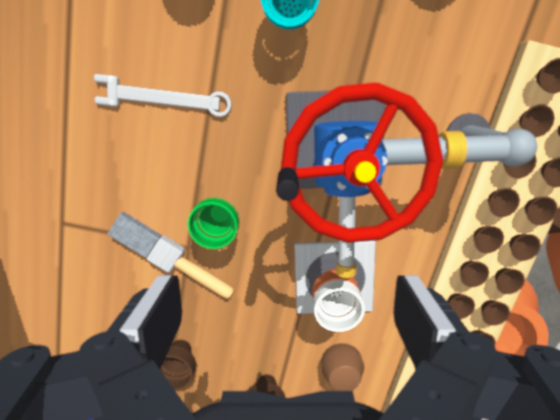

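The picture shows the wheel ring centred at about (363,162), the black handle with its top at (288,190), the yellow cap at (365,172), and the nested cups at (340,303). I'll lower for a second view, using numbers only.

```bash
python3 -m pendant '[[1,0.004,0,0.04,0,0,0],[1,0.004,0,0.055,0,0,0],[1,0.004,0,0.055,0,0,0],[1,0.004,0,0.055,0,0,0]]' | grep -E 'tim|pos|ft'; python3 wh.py v2; python3 - <<'E'
from h import *
A,B=[np.load(f'{v}.npy',allow_pickle=True).item() for v in('v1','v2')]
def dark(c,p):
    g=proj(c,p); h=cv2.cvtColor(c['image'],cv2.COLOR_BGR2HSV); m=cv2.inRange(h,np.array((0,0,0)),np.array((179,255,70)))
    n,l,st,ce=cv2.connectedComponentsWithStats(m); i=l[int(g[1])-4,int(g[0])]; print(g,i,st[i],ce[i]); return st[i]
for c in(A,B): dark(c,[.5485,.066,.235])
E
```

```text
time_s: 15.5
position: [0.5482, 0.0667, 0.2956]
ft_force: [0.3, 0.4, 0.2]
[0.5482 0.0667 0.2956]
handle_top 0.57 [286.4 222.5] [0.5476 0.0669 0.246 ]
stem_top 0.92 [380.1 195.7] [0.6096 0.0879 0.212 ]
hub_axis 0.65 [376.1 189.9] [0.6123 0.0867 0.19  ]
yellow [469 144  23  29 538] [480.8439 157.6617] [0.6685 0.1279 0.212 ]
yellow [367 182  25  25 468] [379.1774 194.3291] [0.6087 0.0887 0.212 ]
[287.6958 189.5687] 9 [277 168  40  32 625] [289.4224 183.8592]
[287.5112 218.1815] 3 [274 189  26  43 912] [286.8421 210.568 ]
```

```bash
python3 -m pendant '[[0.45,0,0,0,0,0,0],[0.45,0,0,0,0,0,0],[0.45,0,0,0.04,0,0,0],[0.45,0,0,0.07,0,0,0],[0.45,0,0,0.078,0,0,0]]' 60| grep -E 'tim|pos|ft|width'; python3 -m pendant '[[0.45,0,0,0,0,0,0],[0.05,0,0,0,0,0,0],[0.05,0,0,0,0,0,0],[0.05,0,0,0,0,0,0]]' | grep -E 'tim|pos|ft|width|gripper_f'
```

```text
time_s: 16.32
position: [0.5471, 0.067, 0.2152]
ft_force: [0.3, 0.1, -0.1]
grip_width: 0.0386
time_s: 16.82
position: [0.5479, 0.0668, 0.2179]
ft_force: [-3.0, -2.4, 7.2]
grip_width: 0.015
gripper_force: 58.7
```

```bash
cat > tab.py <<'E'
import numpy as np,sys
def tab(a0,v0,groups,r=.065):
    # a0 start phi, v0 tool-frame handle-from-hub at phi=0, groups: list of lists of phi
    f=lambda p: r*np.array([[np.cos(p),np.sin(p)],[-np.sin(p),np.cos(p)]])@(np.array(v0)/np.hypot(*v0))
    for g in groups:
        print(a0,'->',[[float(x) for x in np.round(f(np.radians(p))-f(np.radians(a0)),4)] for p in g]); a0=g[-1]
E
python3 - <<'E'
from tab import tab
from h import *
s=env.observe();R=np.array(s['tool_rot']);print(s['position'],s['ft_force'])
v=R.T@np.array([.548-.6095,.067-.0883,0]);print(v)
tab(0,v[:2],[[7,14,21,28,35],[45,55,60,65,70]]+[[a+4,a+8] for a in range(70,150,8)])
E
```

```text
[0.5479 0.0668 0.2179] [-2.9583 -2.3536  7.2021]
[-0.0076 -0.0646 -0.0001]
0 -> [[-0.0078, 0.0014], [-0.0154, 0.0038], [-0.0226, 0.007], [-0.0294, 0.0111], [-0.0356, 0.016]]
35 -> [[-0.0078, 0.0082], [-0.014, 0.0177], [-0.0164, 0.0228], [-0.0185, 0.0281], [-0.02, 0.0336]]
70 -> [[-0.0009, 0.0044], [-0.0015, 0.0089]]
78 -> [[-0.0003, 0.0045], [-0.0002, 0.0091]]
86 -> [[0.0004, 0.0045], [0.0011, 0.009]]
94 -> [[0.001, 0.0044], [0.0023, 0.0088]]
102 -> [[0.0016, 0.0042], [0.0035, 0.0084]]
110 -> [[0.0022, 0.004], [0.0046, 0.0078]]
118 -> [[0.0027, 0.0036], [0.0057, 0.0071]]
126 -> [[0.0032, 0.0032], [0.0066, 0.0062]]
134 -> [[0.0036, 0.0027], [0.0074, 0.0052]]
142 -> [[0.004, 0.0022], [0.0081, 0.0042]]
```

```bash
python3 -m pendant '[[0.05,-0.0078,0.0014,-0.001,0,0,0],[0.05,-0.0154,0.0038,-0.001,0,0,0],[0.05,-0.0226,0.007,-0.001,0,0,0],[0.05,-0.0294,0.0111,-0.001,0,0,0],[0.05,-0.0356,0.016,-0.001,0,0,0]]' | grep -E 'tim|pos|ft|width|gripper_f'
```

```text
time_s: 17.45
position: [0.5715, 0.0344, 0.2181]
ft_force: [-2.6, -4.0, 5.7]
grip_width: 0.0144
gripper_force: 59.0
```

```bash
python3 -m pendant '[[0.05,-0.0078,0.0082,0,0,0,0],[0.05,-0.014,0.0177,0,0,0,0],[0.05,-0.0164,0.0228,0,0,0,0],[0.05,-0.0185,0.0281,0,0,0,0],[0.05,-0.02,0.0336,0,0,0,0]]' | grep -E 'pos|ft'
p(){ grep -E 'pos|ft'; }
python3 -m pendant '[[0.05,-0.0009,0.0044,0,0,0,0],[0.05,-0.0015,0.0089,0,0,0,0]]' | p
python3 -m pendant '[[0.05,-0.0003,0.0045,0,0,0,0],[0.05,-0.0002,0.0091,0,0,0,0]]' | p
python3 -m pendant '[[0.05,0.0004,0.0045,0,0,0,0],[0.05,0.0011,0.009,0,0,0,0]]' | p
python3 -m pendant '[[0.05,0.001,0.0044,0,0,0,0],[0.05,0.0023,0.0088,0,0,0,0]]' | p
python3 -m pendant '[[0.05,0.0016,0.0042,0,0,0,0],[0.05,0.0035,0.0084,0,0,0,0]]' | p
```

```text
position: [0.6093, 0.022, 0.2181]
ft_force: [-0.0, -5.1, 4.6]
position: [0.6184, 0.0226, 0.2181]
ft_force: [-0.1, -4.5, 5.3]
position: [0.6274, 0.0244, 0.2182]
ft_force: [0.6, -4.4, 5.1]
position: [0.636, 0.0275, 0.2182]
ft_force: [1.7, -4.0, 4.4]
position: [0.6441, 0.0319, 0.2182]
ft_force: [2.3, -3.5, 5.0]
position: [0.6516, 0.0373, 0.2182]
ft_force: [2.1, -3.3, 5.0]
```

```bash
p(){ grep -E 'pos|ft'; }
python3 -m pendant '[[0.05,0.0022,0.004,0,0,0,0],[0.05,0.0046,0.0078,0,0,0,0]]' | p
python3 -m pendant '[[0.05,0.0027,0.0036,0,0,0,0],[0.05,0.0057,0.0071,0,0,0,0]]' | p
python3 -m pendant '[[0.05,0.0032,0.0032,0,0,0,0],[0.05,0.0066,0.0062,0,0,0,0]]' | p
python3 -m pendant '[[0.05,0.0036,0.0027,0,0,0,0],[0.05,0.0074,0.0052,0,0,0,0]]' | p
python3 -m pendant '[[0.05,0.004,0.0022,0,0,0,0],[0.05,0.0081,0.0042,0,0,0,0]]' | p
python3 - <<'E'
from tab import tab
tab(150,(-.0076,-.0646),[[a+4,a+8] for a in range(150,246,8)])
E
```

```text
position: [0.6581, 0.0436, 0.2182]
ft_force: [2.7, -2.5, 5.2]
position: [0.6638, 0.0509, 0.2181]
ft_force: [2.9, -2.1, 5.9]
position: [0.6684, 0.0589, 0.2181]
ft_force: [3.3, -0.5, 5.5]
position: [0.6718, 0.0674, 0.2181]
ft_force: [2.6, -1.0, 5.5]
position: [0.674, 0.0764, 0.218]
ft_force: [3.0, -0.2, 5.5]
150 -> [[0.0042, 0.0016], [0.0086, 0.003]]
158 -> [[0.0044, 0.001], [0.0089, 0.0018]]
166 -> [[0.0045, 0.0004], [0.0091, 0.0005]]
174 -> [[0.0045, -0.0002], [0.009, -0.0007]]
182 -> [[0.0045, -0.0008], [0.0088, -0.002]]
190 -> [[0.0043, -0.0015], [0.0085, -0.0032]]
198 -> [[0.0041, -0.002], [0.008, -0.0044]]
206 -> [[0.0037, -0.0026], [0.0073, -0.0054]]
214 -> [[0.0033, -0.0031], [0.0064, -0.0064]]
222 -> [[0.0029, -0.0035], [0.0055, -0.0072]]
230 -> [[0.0024, -0.0039], [0.0044, -0.0079]]
238 -> [[0.0018, -0.0042], [0.0033, -0.0084]]
```

Still free at 150°. Continuing.

```bash
p(){ grep -E 'pos|ft'; }
python3 -m pendant '[[0.05,0.0042,0.0016,0,0,0,0],[0.05,0.0086,0.003,0,0,0,0]]' | p
python3 -m pendant '[[0.05,0.0044,0.001,0,0,0,0],[0.05,0.0089,0.0018,0,0,0,0]]' | p
python3 -m pendant '[[0.05,0.0045,0.0004,0,0,0,0],[0.05,0.0091,0.0005,0,0,0,0]]' | p
python3 -m pendant '[[0.05,0.0045,-0.0002,0,0,0,0],[0.05,0.009,-0.0007,0,0,0,0]]' | p
python3 -m pendant '[[0.05,0.0045,-0.0008,0,0,0,0],[0.05,0.0088,-0.002,0,0,0,0]]' | p
python3 -m pendant '[[0.05,0.0043,-0.0015,0,0,0,0],[0.05,0.0085,-0.0032,0,0,0,0]]' | p
```

```text
position: [0.6749, 0.0855, 0.218]
ft_force: [1.9, -1.0, 5.1]
position: [0.6746, 0.0938, 0.2179]
ft_force: [1.8, -6.5, 5.0]
position: [0.6733, 0.1022, 0.2179]
ft_force: [1.2, -6.8, 4.8]
position: [0.6707, 0.1108, 0.2178]
ft_force: [1.1, -6.3, 3.6]
position: [0.6669, 0.119, 0.2177]
ft_force: [2.0, -6.4, 3.5]
position: [0.662, 0.1267, 0.2177]
ft_force: [2.2, -5.7, 2.8]
```

Resistance starts between 158° and 166°, at about 162°, so the target is about 522–523° of wheel travel.

```bash
python3 - <<'E'
from tab import tab
tab(198,(-.0076,-.0646),[[a+12*k for k in range(1,6)] for a in range(198,498,60)]+[[504,510,516,520,523]])
E
```

```text
198 -> [[0.0117, -0.0069], [0.0217, -0.0162], [0.0295, -0.0272], [0.0349, -0.0397], [0.0376, -0.0531]]
258 -> [[-0.0002, -0.0136], [-0.0032, -0.0268], [-0.0088, -0.0392], [-0.017, -0.0501], [-0.0272, -0.059]]
318 -> [[-0.0119, -0.0066], [-0.0248, -0.0107], [-0.0384, -0.0119], [-0.0519, -0.0104], [-0.0647, -0.006]]
378 -> [[-0.0117, 0.0069], [-0.0217, 0.0162], [-0.0295, 0.0272], [-0.0349, 0.0397], [-0.0376, 0.0531]]
438 -> [[0.0002, 0.0136], [0.0032, 0.0268], [0.0088, 0.0392], [0.017, 0.0501], [0.0272, 0.059]]
498 -> [[0.0058, 0.0036], [0.0119, 0.0066], [0.0182, 0.009], [0.0226, 0.0102], [0.0259, 0.0109]]
```

```bash
p(){ grep -E 'tim|pos|ft|width'; }
python3 -m pendant '[[0.05,0.0117,-0.0069,0,0,0,0],[0.05,0.0217,-0.0162,0,0,0,0],[0.05,0.0295,-0.0272,0,0,0,0],[0.05,0.0349,-0.0397,0,0,0,0],[0.05,0.0376,-0.0531,0,0,0,0]]' | p
python3 -m pendant '[[0.05,-0.0002,-0.0136,0,0,0,0],[0.05,-0.0032,-0.0268,0,0,0,0],[0.05,-0.0088,-0.0392,0,0,0,0],[0.05,-0.017,-0.0501,0,0,0,0],[0.05,-0.0272,-0.059,0,0,0,0]]' | p
```

```text
time_s: 22.7
position: [0.6025, 0.1525, 0.2176]
ft_force: [7.6, -4.8, 0.9]
grip_width: 0.0143
time_s: 23.32
position: [0.5505, 0.1148, 0.2179]
ft_force: [6.2, 4.7, 1.7]
grip_width: 0.0144
```

```bash
p(){ grep -E 'tim|pos|ft|width'; }
python3 -m pendant '[[0.05,-0.0119,-0.0066,0,0,0,0],[0.05,-0.0248,-0.0107,0,0,0,0],[0.05,-0.0384,-0.0119,0,0,0,0],[0.05,-0.0519,-0.0104,0,0,0,0],[0.05,-0.0647,-0.006,0,0,0,0]]' | p
python3 -m pendant '[[0.05,-0.0117,0.0069,0,0,0,0],[0.05,-0.0217,0.0162,0,0,0,0],[0.05,-0.0295,0.0272,0,0,0,0],[0.05,-0.0349,0.0397,0,0,0,0],[0.05,-0.0376,0.0531,0,0,0,0]]' | p
python3 -m pendant '[[0.05,0.0002,0.0136,0,0,0,0],[0.05,0.0032,0.0268,0,0,0,0],[0.05,0.0088,0.0392,0,0,0,0],[0.05,0.017,0.0501,0,0,0,0],[0.05,0.0272,0.059,0,0,0,0]]' | p
python3 -m pendant '[[0.05,0.0058,0.0036,0,0,0,0],[0.05,0.0119,0.0066,0,0,0,0],[0.05,0.0182,0.009,0,0,0,0],[0.05,0.0226,0.0102,0,0,0,0],[0.05,0.0259,0.0109,0,0,0,0]]' | p
```

```text
time_s: 23.95
position: [0.556, 0.0501, 0.2178]
ft_force: [-8.1, 2.3, 7.6]
grip_width: 0.0148
time_s: 24.58
position: [0.617, 0.0224, 0.2181]
ft_force: [-6.1, -6.5, 7.0]
grip_width: 0.0141
time_s: 25.2
position: [0.6699, 0.0619, 0.218]
ft_force: [-1.0, -6.7, 5.4]
grip_width: 0.0144
time_s: 25.82
position: [0.675, 0.0898, 0.2179]
ft_force: [1.9, -5.7, 4.6]
grip_width: 0.0145
```

```bash
python3 -m pendant '[[0.4,0,0,0,0,0,0],[0.4,0,0,0,0,0,0],[0.4,0,0,0,0,0,0]]' | grep -E 'pos|ft|width'; python3 -m pendant '[[0.4,0,0,-0.03,0,0,0],[0.4,0,0,-0.08,0,0,0],[0.4,0,0,-0.12,0,0,0],[0.4,-0.02,0,-0.13,0,0,0],[0.4,-0.02,0,-0.13,0,0,0]]' | grep -E 'tim|pos|ft'; python3 wh.py v3; python3 - <<'E'
from h import *
c=np.load('v3.npy',allow_pickle=True).item()
t=env.get_image('top'); s=env.get_image('scene')
h=cv2.cvtColor(s['image'],cv2.COLOR_BGR2HSV)
for n,im in(('scene',s),('top',t),('wrist',c)):
    for r in env.tip_of(n,'stem_top')[:1]: print(n,r['conf'],r['centre'],[proj(im,[.6095,.0883,z]).round(1) for z in(.212,.224)])
a=cv2.imread('pics/scene0.png')
def yc(i):
    h=cv2.cvtColor(i,cv2.COLOR_BGR2HSV); m=cv2.inRange(h,np.array((22,150,120)),np.array((35,255,255))); m[:230]=0;m[265:]=0;m[:,:280]=0;m[:,315:]=0
    y,x=np.nonzero(m); return x.mean(),y.mean(),len(x)
print(yc(a),yc(s['image']))
for n,im in(('top',t),('scene',s)):
    for x,z in(('strainer',.032),('catch_cup',.008)):
        for r in env.tip_of(n,x)[:4]: print(n,x,round(r['conf'],2),atz(im,r['centre'],z))
for n,i in(('top',t),('scene',s)):
    d=cv2.absdiff(i['image'],cv2.imread(f'pics/{n}0.png')).max(2)>60; k,l,st,ce=cv2.connectedComponentsWithStats(d.astype(np.uint8))
    print(n,[(st[j].tolist()) for j in range(1,k) if st[j,4]>25])
E
```

```text
position: [0.6741, 0.091, 0.2172]
ft_force: [-0.0, 0.1, 0.0]
grip_width: 0.0341
time_s: 26.82
position: [0.6788, 0.0704, 0.3478]
ft_force: [-0.1, 0.9, -0.1]
[0.6785 0.0711 0.3469]
handle_top 0.94 [289.7 172.9] [0.6763 0.0902 0.246 ]
stem_top 0.87 [203.8 149.1] [0.6061 0.0875 0.212 ]
stem_top 0.51 [241.9 273.5] [ 0.6558 -0.0164  0.212 ]
hub_axis 0.59 [216.2 145.9] [0.6121 0.0881 0.19  ]
hub_axis 0.46 [ 88.9 244.6] [ 0.5086 -0.0292  0.19  ]
yellow [323 113  19  27 432] [332.1412 125.1458] [0.7028 0.1278 0.212 ]
yellow [195 140  22  22 376] [205.3803 150.4282] [0.6075 0.0867 0.212 ]
scene 0.74 [224.9, 271.2] [array([296.6, 247.1]), array([296.7, 243.6])]
wrist 0.87 [203.8, 149.1] [array([208.1, 149. ]), array([205. , 151.3])]
(np.float64(296.1111111111111), np.float64(247.80555555555554), 36) (np.float64(296.3333333333333), np.float64(244.88095238095238), 42)
top strainer 0.88 [ 0.6584 -0.1206  0.032 ]
top strainer 0.71 [0.5149 0.2358 0.032 ]
top strainer 0.57 [0.3952 0.269  0.032 ]
top strainer 0.25 [ 0.4499 -0.285   0.032 ]
top catch_cup 0.68 [ 0.4713 -0.0461  0.008 ]
top catch_cup 0.
[... 957 characters left out ...]
, [229, 293, 13, 7, 55], [306, 292, 32, 13, 237], [428, 292, 132, 119, 5601], [233, 299, 35, 41, 496], [282, 307, 36, 6, 83], [366, 310, 34, 12, 232], [249, 312, 185, 108, 7416], [394, 315, 52, 12, 206], [446, 317, 9, 9, 27], [129, 335, 33, 67, 470], [173, 338, 10, 29, 82], [148, 340, 127, 80, 3328], [484, 368, 29, 18, 203], [504, 378, 34, 39, 350], [296, 387, 5, 19, 36], [478, 386, 61, 34, 394], [196, 398, 39, 22, 618], [419, 412, 5, 7, 26]]
scene [[182, 0, 83, 90, 2921], [87, 0, 376, 261, 32299], [223, 62, 11, 30, 177], [298, 217, 10, 19, 127], [284, 237, 20, 16, 128], [228, 244, 16, 7, 54], [188, 250, 49, 29, 664], [252, 253, 43, 20, 318], [298, 252, 23, 18, 171], [371, 291, 49, 30, 985]]
```

```bash
python3 -c "
from rig import env
print(env.close_job())"
```

```text
the job is handed in; nothing more can be done
None
```

The strainer is nested in the catch cup on the drip plate, the valve was then opened one turn past the slack (to within about 4°), everything is released, and the job was handed in at about 27 s; the camera put the stem rise at only about 8–10 mm of the expected 12 (good to about 2 mm), I viewed 11 pictures, one over the limit, and no result came back.

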